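# Make up two sampling kits

## Robot

A 6-joint arm with a two-finger parallel gripper is mounted at the origin on a cart in front of the work surface, level with it; the furniture and walls round the work are solid. World frame = base frame: x ahead of the robot, y to its left, z up, the work surface at z = 0. Lengths are in mm, angles in rad, forces in N, time in s.
With the tool pointing down it reaches from about 325 to 775 mm from the base axis. Payload 5.5 kg.
Tool frame: the origin (TCP) lies at the very end of the fingers, on their centre line; the grasp point (between the pads) lies 19 mm behind it; z points along the fingers, y is the line along which they close (so a half turn about z gives the same grasp; the last joint's range is limited). The gripper opens to 85 mm and grips with 20 to 120 N. Pads are 22 mm wide; open, the fingers measure 114 mm over their backs; the gripper's body (76 mm by 85 mm) begins 54 mm behind the grasp point. The pads swing forward as they close: fully open they stand 13 mm farther back than shut.
Start: joints at [-1.352, 0.091, 1.231, -0, 1.82, -0.057], TCP at [163.389, -577.339, 202.775] pointing down, gripper open.
Joint ranges: [-2.87, 2.87], [-0.86, 2.18], [0.17, 2.46], [-1.51, 4.65], [0.06, 2.69], [-2.65, 2.65]. Speed limits (rad/s): [2.57, 2.57, 3.01, 3.14, 3.14, 3.14].

## Interface

Orientations are given as a unit quaternion [w, x, y, z].
In Python, from rig import ctrl gives the robot as it stands. Calls block until the motion is done:
- ctrl.goto(position, orientation): joint-space move of the TCP to a pose.
- ctrl.move_l(position, rot=None, v=150): straight line of the TCP; rot=None keeps the orientation; v is the mean speed in mm/s.
- ctrl.move_joints(angles): joint-space move.
- ctrl.open() and ctrl.grasp(newtons=None): open the fingers fully, or close them until they stop; newtons is the grip in N (None keeps the last).
- ctrl.dwell(seconds).
- ctrl.ik(position, orientation): joint angles nearest the present ones, or None.
- ctrl.grab_frame(name): name is "scene" or "side" or "wrist"; returns the picture (420x560x3 uint8, red, green, blue); there is no depth.
- ctrl.calibration(name): a dict with "fx", "fy", "cx", "cy" (pixels), "pose" (4x4, takes a point from camera to world coordinates). Camera axes: x right, y down, z forward; pixel columns grow to the right and rows downward; lengths in mm; the calibration is good to about 2 mm. The wrist camera is an equidistant fisheye: a pixel r from the principal point sees the ray r / f radians off the axis. A picture is of the moment at which its call begins: read the wrist's pose just before it. calibration takes no time and is no camera call; for the wrist camera it gives the pose at the moment of the call.
A pose or a line that the arm cannot do raises ctrl.MotionError and nothing moves.
- ctrl.finish_job(): hands the job in; it is judged then, once.
Readings, each from a call of its own:
- ctrl.current_clock(): time.
- ctrl.current_q(): joint angles.
- ctrl.current_qd(): joint speeds.
- ctrl.current_effort(): joint torques, N m.
- ctrl.current_position(): TCP position.
- ctrl.current_ee_rot(): TCP orientation.
- ctrl.current_force(): force on the tool from outside, world axes, zero at the start.
- ctrl.current_moment(): the same for the moment, N m.
- ctrl.current_grip_width(): finger opening in mm.
- ctrl.current_grasp_force(): force on a finger pad.
Only numpy, scipy, OpenCV 4.12 (cv2) and the standard library are available. Lean on these libraries where they do the work, as an engineer would, in place of code of your own. Each camera call takes 0.05 s, during which the arm holds its last target. There are 200 camera calls.

## Task

Make up the two sampling kits from the stock on the worktop: the blue tray gets a sample jar, the amber bottle with the yellow cap and the small vial; the orange tray gets a sample jar and the white bottle with the black cap. Stand each thing upright on the floor of the compartment sized for it (jar in the widest, bottle in the middle one, vial in the narrowest), never laying any of them over. Leave the two other bottles (amber with black cap, white with yellow cap) standing where they are.

Things in the scene. Friction and masses are not known exactly. Their poses are not given: they have to be found in the camera images.
- blue_tray: Blue tray, 192 (y) x 78 mm (x), 16 mm high, fixed. Origin: centre of its underside. 4 mm walls and dividers make 3 compartments in a row, each 70 mm across x, floor at z = 4 mm: jar's, 72 mm long, centre y = +56 mm; bottle's, 58 mm long, y = -13; vial's, 46 mm long, y = -69; a white pad shows the foot's size. Gets a jar, the amber bottle with the yellow cap, and the vial.
- orange_tray: Orange tray, 192 (y) x 78 mm (x), 16 mm high, fixed. Origin: centre of its underside. 4 mm walls and dividers make 3 compartments in a row, each 70 mm across x, floor at z = 4 mm: jar's, 72 mm long, centre y = +56 mm; bottle's, 58 mm long, y = -13; vial's, 46 mm long, y = -69; a white pad shows the foot's size. Gets a jar and the white bottle with the black cap; narrowest compartment stays empty.
- amber_yellowcap: Amber-brown bottle with a yellow cap, 77 mm tall, body 32 mm across up to about 60 mm, screw cap 24 mm across at the top; closed, 55 g. Origin: centre of its underside, z up. Stands on the worktop at the start. Wanted in the blue tray.
- white_blackcap: White bottle with a black cap, 77 mm tall, body 32 mm across up to about 60 mm, screw cap 24 mm across at the top; closed, 55 g. Origin: centre of its underside, z up. Stands on the worktop at the start. Wanted in the orange tray.
- jar_a: Clear glass sample jar with a white label and a wide black screw cap, 61 mm tall, body 43 mm across, cap 45 mm across from 44 mm up; closed, about 80 g. Origin: centre of its underside, z up. Stands on the worktop at the start. The two jars are alike: either may go into either kit.
- jar_b: The second clear glass sample jar with a white label and a wide black screw cap, 61 mm tall, body 43 mm across, cap 45 mm across from 44 mm up; closed, about 80 g. Origin: centre of its underside, z up. Stands on the worktop at the start. The two jars are alike: either may go into either kit.
- vial: Small clear vial with pale yellow contents and a black cap, 56 mm tall, 22 mm across all the way up, 18 g. Origin: centre of its underside, z up. Stands on the worktop at the start. Wanted in the blue tray.
- amber_blackcap: Amber-brown bottle with a black cap, 77 mm tall, body 32 mm across up to about 60 mm, screw cap 24 mm across at the top; closed, 55 g. Origin: centre of its underside, z up. Stands on the worktop at the start. Not wanted in any kit: leave it alone.
- white_yellowcap: White bottle with a yellow cap, 77 mm tall, body 32 mm across up to about 60 mm, screw cap 24 mm across at the top; closed, 55 g. Origin: centre of its underside, z up. Stands on the worktop at the start. Not wanted in any kit: leave it alone.
There are look-alikes about, which are no part of the job. What is shaped like the jar_b but green or turquoise is not meant.

How it is judged:
By the outcome, as a careful person would: the job done as asked, in the order asked, and still so for the second after the job is handed in, with the robot touching nothing.
It also fails if it takes over 120 s, if anything falls off the work surface, if the arm or the gripper's body presses on something with over 40 N, if the wrist force passes 120 N, or if a joint passes its speed limit or range.

## Working session

There is one attempt and no reset: what is moved stays moved. The work goes in short steps, each a Python script; the robot and the scene stay as the last script left them, time stands still between calls to the robot, and variables do not carry over. Pictures are saved under pics/ and viewed, at most 15 in all, crops included, and the job is handed in when it is done.

```bash
ls; mkdir -p pics
python3 - <<'E'
from rig import ctrl
import cv2,numpy as np
for n in ("scene","side"):
    cv2.imwrite(f"pics/{n}0.png",ctrl.grab_frame(n)[:,:,::-1])
    c=ctrl.calibration(n);print(n,{k:np.round(v,3).tolist() for k,v in c.items()})
print(ctrl.current_ee_rot(),ctrl.current_clock())
E
```

```text
pics
scene {'fx': 528.131, 'fy': 528.131, 'cx': 280.775, 'cy': 201.935, 'pose': [[-0.665, -0.305, 0.682, -276.648], [-0.747, 0.292, -0.598, 613.559], [-0.016, -0.906, -0.422, 532.998], [0.0, 0.0, 0.0, 1.0]]}
side {'fx': 407.804, 'fy': 407.804, 'cx': 282.265, 'cy': 209.976, 'pose': [[0.994, -0.025, 0.107, 397.535], [-0.107, -0.433, 0.895, -973.148], [0.024, -0.901, -0.433, 463.622], [0.0, 0.0, 0.0, 1.0]]}
[-8.99443790e-04  9.90502656e-01  1.37490628e-01 -7.85172477e-05] 0.1
```

View pics/scene0.png

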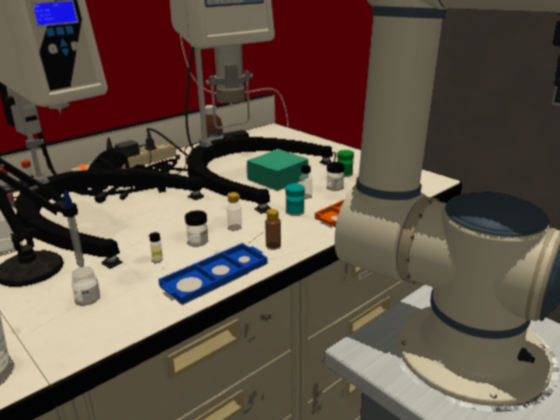

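View pics/side0.png

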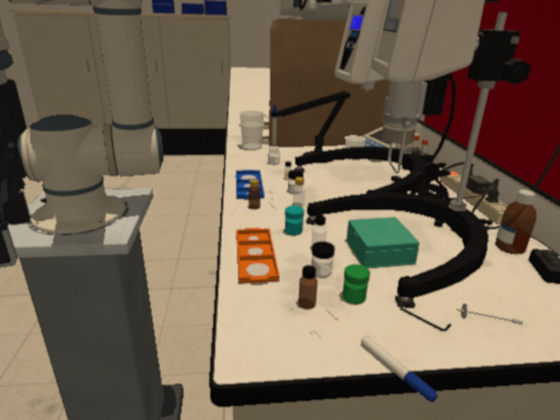

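The scene view shows the blue tray (213,272), vial (156,247), jar (196,228), white/yellow cap (234,212), amber/yellow cap (273,230), turquoise jar (295,199), white/black cap (306,182) and the second jar (336,176). The side view shows the orange tray (256,255), jar (322,260), amber/black cap (308,287) and green jar (355,284). The orange tray's jar compartment points towards −y, so it is turned relative to the blue one.

```bash
cat > h.py <<'E'
from rig import ctrl
import cv2,numpy as np
def ray(c,u,v):
    P=np.array(c["pose"]);x=(u-c["cx"])/c["fx"];y=(v-c["cy"])/c["fy"]
    if c.get("fish"):
        r=np.hypot(x,y); d=np.array([x/r*np.sin(r),y/r*np.sin(r),np.cos(r)]) if r>1e-9 else np.array([0,0,1.])
    else: d=np.array([x,y,1.])
    return P[:3,3],P[:3,:3]@d
def onz(c,u,v,z):
    o,d=ray(c,u,v);return (o+d*(z-o[2])/d[2])[:2]
def proj(c,p):
    P=np.array(c["pose"]);q=P[:3,:3].T@(np.array(p,float)-P[:3,3])
    if c.get("fish"):
        r=np.hypot(q[0],q[1]);t=np.arctan2(r,q[2]);q=np.array([q[0]/r*t,q[1]/r*t,1]);
    q=q/q[2];return np.array([c["cx"]+c["fx"]*q[0],c["cy"]+c["fy"]*q[1]])
def cal(n):
    c=dict(ctrl.calibration(n));c["fish"]=n=="wrist";return c
def down(a):  # tool down, finger closing line (tool y) at angle a from world y
    return np.array([0,np.cos(a/2),np.sin(a/2),0])
E
python3 - <<'E'
from h import *
S=cal("scene");D=cal("side")
for n,c,u,v,z in [("ay",S,273,213,77),("ay",D,254,183,77),("wy",S,234,197,77),("wy",D,299,178,77),("vial",S,155,236,56),("vial",D,288,165,56),("jar1",S,196,215,61),("jar1",D,296,172,61),("wb",S,306,170,77),("wb",D,319,218,77),("jar2",S,336,168,61),("jar2",D,323,249,61),("teal",S,295,188,61),("teal",D,294,211,61),("green",D,356,271,61),("ab",D,308,270,77),("tjarW",S,84,272,50),
 ("bj",S,189,285,4),("bb",S,220,270,4),("bv",S,244,260,4),("oj",D,258,270,4),("ob",D,256,252,4),("ov",D,255,238,4),
 ("boxlo",D,350,255,0)]: print(n,"S" if c is S else "D",onz(c,u,v,z).round())
for n in ("scene","wrist"): pass
cv2.imwrite("pics/w0.png",ctrl.grab_frame("wrist")[:,:,::-1]);c=cal("wrist");print(c)
for p in [(500,0,350),(420,120,300),(420,-150,300)]: print(ctrl.ik(p,down(0)))
E
```

```text
ay S [432.  13.]
ay D [438. -13.]
wy S [546.  22.]
wy D [557.  16.]
vial S [544. 212.]
vial D [548. 178.]
jar1 S [557. 111.]
jar1 D [562. 104.]
wb S [ 551. -193.]
wb D [ 566. -217.]
jar2 S [ 539. -284.]
jar2 D [ 556. -316.]
teal S [ 519. -127.]
teal D [ 523. -148.]
green D [ 599. -394.]
ab D [ 511. -408.]
tjarW S [524. 360.]
bj S [429. 216.]
bb S [431. 146.]
bv S [429.  91.]
oj D [ 433. -294.]
ob D [ 432. -226.]
ov D [ 433. -165.]
boxlo D [ 633. -245.]
{'fx': 325.19226210127806, 'fy': 325.19226210127806, 'cx': 282.13169527518653, 'cy': 213.1918605902301, 'pose': array([[ 2.71836105e-01, -9.11907359e-01, -3.07457477e-01,
         2.42838449e+02],
       [-9.62343452e-01, -2.57741940e-01, -8.63954397e-02,
        -5.54080907e+02],
       [-4.60049412e-04,  3.19365090e-01, -9.47631641e-01,
         3.73626174e+02],
       [ 0.00000000e+00,  0.00000000e+00,  0.00000000e+00,
         1.00000000e+00]]), 'fish': True}
[-6.80525147e-02 -9.36450377e-02  1.14891077e+00 -4.44089210e-16
  2.08632692e+00  1.50274381e+00]
[ 2.00383192e-01 -2.98324604e-01  1.41878568e+00 -4.44089210e-16
  2.02113158e+00  1.77117952e+00]
[-4.19334231e-01 -2.74560366e-01  1.39960880e+00 -4.44089210e-16
  2.01654422e+00  1.15146210e+00]
```

View pics/w0.png

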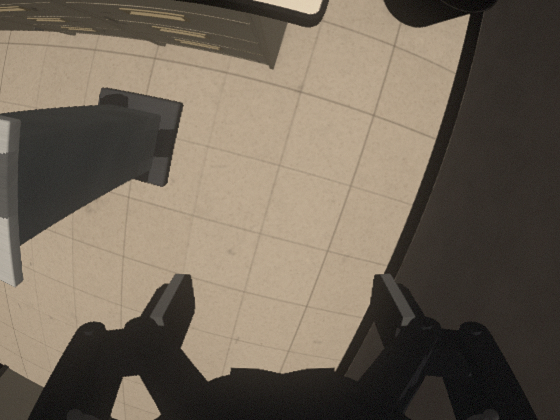

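The wrist view shows only the floor beside the bench and the open fingers. From the fixed views, the blue tray is at about (430,160) with yaw near 0, and the orange tray is at about (433,-238) turned by about 180°. Next I look from above each half.

Run:
```python
from h import *
import json
out={}
for k,p in (("wo",(470,-230,260)),("wb",(470,120,260))):
    ctrl.goto(p,down(0)); c=cal("wrist"); im=ctrl.grab_frame("wrist"); cv2.imwrite(f"pics/{k}.png",im[:,:,::-1])
    c["pose"]=np.array(c["pose"]).tolist(); out[k]=c
json.dump(out,open("cal.json","w"));print(ctrl.current_clock(),ctrl.current_q(),ctrl.current_position())
```

```text
3.275 [ 1.77781562e-01 -1.96465332e-01  1.40651854e+00 -3.80833756e-04
  1.93166481e+00  1.75011921e+00] [470.35779382 118.92402861 259.90272566]
```

View pics/wo.png

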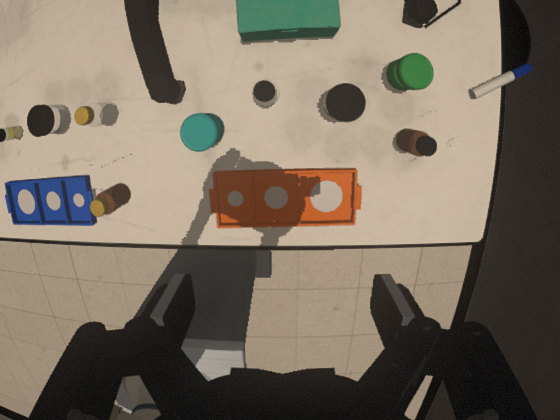

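View pics/wb.png

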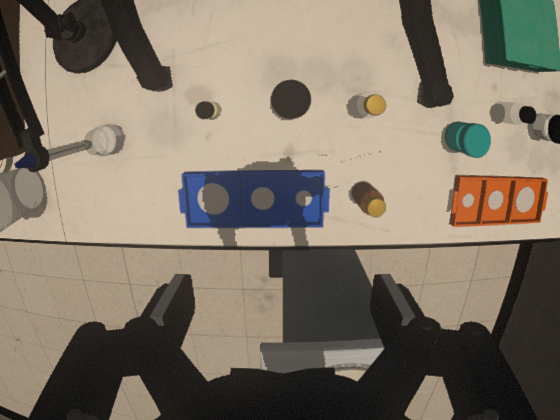

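Run:
```python
from h import *
import json
C=json.load(open("cal.json"))
def blob(k,u,v,r,f):
    im=cv2.imread(f"pics/{k}.png");hsv=cv2.cvtColor(im,cv2.COLOR_BGR2HSV).astype(int)
    m=f(hsv[...,0],hsv[...,1],hsv[...,2]).astype(np.uint8)
    w=np.zeros_like(m);cv2.circle(w,(u,v),r,1,-1);m&=w
    n,l,s,ce=cv2.connectedComponentsWithStats(m);i=1+np.argmax(s[1:,4]);return ce[i],s[i]
dark=lambda h,s,v:v<75
yel=lambda h,s,v:(h>15)&(h<32)&(s>130)&(v>110)
white=lambda h,s,v:(s<70)&(v>60)
for n,k,u,v,r,f,z in [("wb","wo",264,90,14,dark,75),("jar2","wo",345,102,26,dark,56),("ay","wb",376,207,13,yel,74),("wy","wb",376,104,14,yel,74),("jar1","wb",291,98,26,dark,56),("vial","wb",205,110,13,dark,53),
  ("bj","wb",213,199,22,white,4),("bb","wb",262,199,16,white,4),("bv","wb",304,199,11,white,4),("oj","wo",327,196,22,white,4),("ob","wo",276,197,16,white,4),("ov","wo",235,198,11,white,4)]:
    ce,s=blob(k,u,v,r,f);print(n,ce.round(1),s.tolist(),onz(C[k],*ce,z).round(1))
for k,u,v,z in [("wo",427,145,77),("wo",415,70,61),("wb",471,140,55),("wo",200,131,55),("wo",264,195,4),("wo",170,100,20),("wb",445,105,20),("wb",160,85,20)]:print(u,v,onz(C[k],u,v,z).round())
a=cv2.imread("pics/wo.png")[70:170,180:470];b=cv2.imread("pics/wb.png")[70:230,180:410]
cv2.imwrite("pics/cr.png",np.vstack([cv2.resize(a,(720,248),interpolation=2),cv2.resize(b,(500,348),interpolation=2)[:, :].copy() if 0 else cv2.copyMakeBorder(cv2.resize(b,(500,348),interpolation=2),0,0,0,220,0)]))
```

```text
wb [263.9  90.7] [254, 81, 21, 20, 340] [ 570.8 -210.8]
jar2 [344.9 102.2] [326, 84, 39, 38, 1169] [ 559.8 -302.3]
ay [376.1 207.3] [367, 199, 19, 18, 255] [439.6   8.1]
wy [375.3 104.3] [366, 95, 20, 20, 302] [559.5  16.1]
jar1 [290.5  98.9] [271, 80, 40, 39, 1165] [562.9 109.9]
vial [204.5 109.7] [196, 102, 18, 16, 233] [552.8 209.9]
bj [212.9 198.4] [197, 183, 33, 32, 813] [430.7 215.7]
bb [262.2 198. ] [251, 187, 24, 23, 443] [430.9 146.8]
bv [303.2 197.6] [295, 190, 17, 16, 219] [431.2  90.7]
oj [326.  195.8] [311, 181, 31, 31, 763] [ 433.3 -290.5]
ob [275.5 197. ] [265, 187, 22, 21, 372] [ 431.5 -221.2]
ov [235.  198.1] [228, 191, 15, 15, 173] [ 430.2 -165.3]
427 145 [ 516. -399.]
415 70 [ 604. -386.]
471 140 [ 526. -126.]
200 131 [ 527. -134.]
264 195 [ 434. -205.]
170 100 [568. -86.]
445 105 [ 568. -101.]
160 85 [590. 277.]
```

View pics/cr.png

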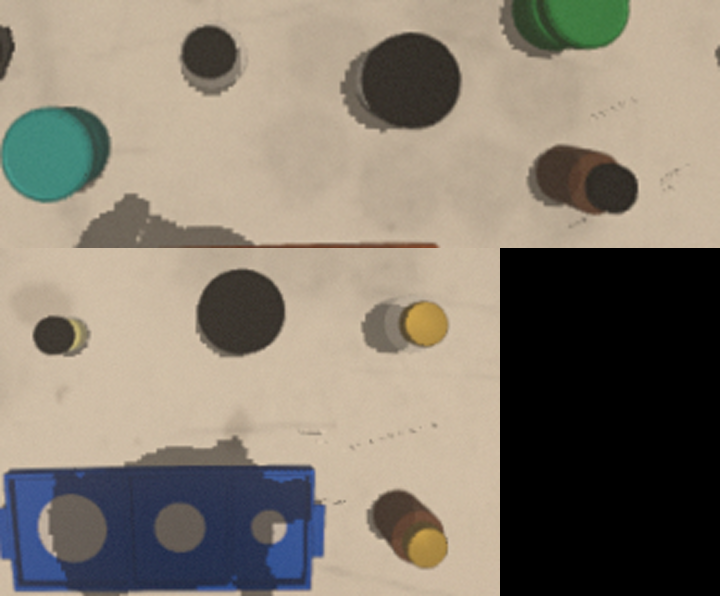

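Candidates in the crop:
- **Small yellow caps:** amber at wb (376,207) is wanted; white at (375,104) stays.
- **Small black caps:** white at wo (264,91) is wanted; amber at (427,145) stays. The one on the narrow vial at wb (205,110) is also wanted.
- **Wide caps:** black-capped clear jars at wb (291,99) and wo (345,102) are wanted. The turquoise and green ones are look-alikes.

The crop confirms these choices. I will grip everything with the fingers closing along x, so that opening never sweeps into a neighbouring compartment.

```bash
cat >> h.py <<'E'
A=None
def pickrot():
    return next(down(a) for a in (np.pi/2,-np.pi/2) if ctrl.ik((560,110,150),down(a)) is not None and abs(ctrl.ik((560,110,150),down(a))[5])<1.3)
TR=160
def kit(name,src,dst,z,N):
    R=pickrot()
    p=ctrl.current_position()
    if p[2]<TR-5: ctrl.move_l((p[0],p[1],TR),v=200)
    ctrl.goto((*src,TR),R)
    ctrl.move_l((*src,z),v=120); ctrl.grasp(N); ctrl.dwell(.2)
    w=ctrl.current_grip_width()
    ctrl.move_l((*src,TR),v=150)
    print(name,"w",round(w,1),round(ctrl.current_grip_width(),1),"gf",ctrl.current_grasp_force(),"F",np.round(ctrl.current_force(),2))
    if ctrl.current_grip_width()<15: print("LOST");return
    ctrl.move_l((*dst,TR),v=220); ctrl.move_l((*dst,z+15),v=150); ctrl.move_l((*dst,z+5),v=40)
    print(" placed F",np.round(ctrl.current_force(),2)); ctrl.open(); ctrl.dwell(.2)
    ctrl.move_l((*dst,TR),v=150); print(" t",ctrl.current_clock())
E
python3 - <<'E'
from h import *
import json
C=json.load(open("cal.json"))
print(onz(C["wo"],290,40,0),pickrot())
kit("jar1",(562,110),(431,216),28,35)
R=pickrot();ctrl.move_l((440,8,TR),v=250)
cv2.imwrite("pics/j1.png",ctrl.grab_frame("scene")[150:320,130:330,::-1].repeat(3,0).repeat(3,1))
E
```

```text
[ 643.09084201 -240.68968414] [0.         0.70710678 0.70710678 0.        ]
jar1 w 42.0 42.1 gf 35.527337193489075 F [-0.78  0.59 -0.88]
 placed F [0.69 0.47 0.65]
 t 11.65
```

View pics/j1.png

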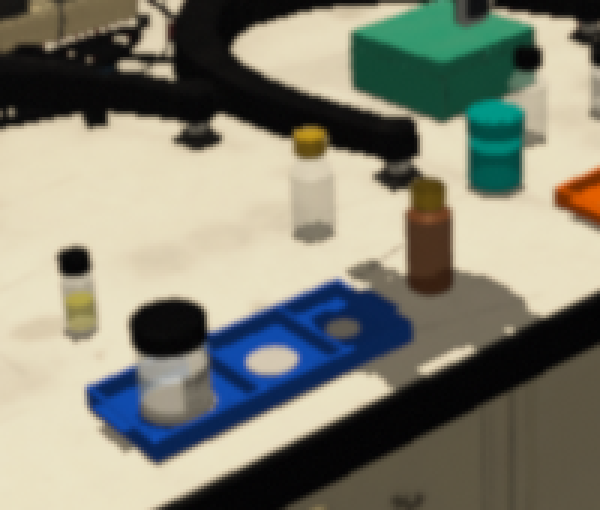

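The crop shows jar_a upright on the pad of the blue tray's widest compartment, at crop (172,365). Next are the amber bottle and the vial.

Run:
```python
from h import *
kit("ay",(440,8),(431,146.5),24,30)
kit("vial",(553,210),(431,90.5),18,22)
kit("jar2",(560,-302),(433,-290.5),28,35)
kit("wb",(571,-211),(432,-221.5),24,30)
ctrl.move_l((560,-40,260),rot=down(0),v=250)
a,b=ctrl.grab_frame("scene")[150:320,110:370,::-1],ctrl.grab_frame("side")[150:320,200:400,::-1]
cv2.imwrite("pics/e1.png",np.hstack([cv2.resize(a,(440,288)),cv2.resize(b,(340,288))]))
cv2.imwrite("pics/e2.png",ctrl.grab_frame("wrist")[:,:,::-1])
```

```text
ay w 30.9 31.1 gf 29.723732471466064 F [-0.64  0.25 -0.6 ]
 placed F [-0.19 -0.25  0.2 ]
 t 19.9667
vial w 20.5 20.3 gf 22.229496762156487 F [ 0.02 -0.86 -0.83]
 placed F [0.69 0.17 0.74]
 t 28.0583
jar2 w 13.1 -0.3 gf 0.0 F [ 0.94  0.26 -0.5 ]
LOST
wb w 0.1 -0.1 gf 0.0 F [ 0.99 -0.01 -1.14]
LOST
```

View pics/e1.png

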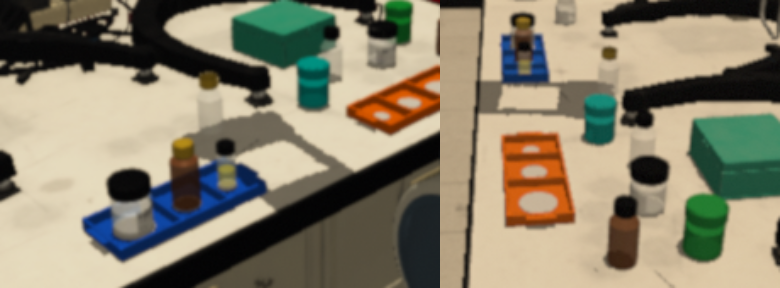

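View pics/e2.png

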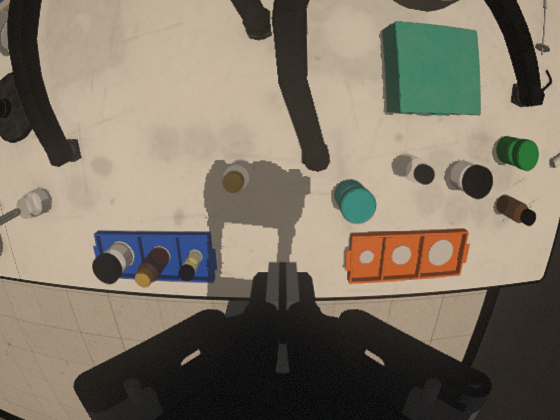

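The blue kit stands correctly: jar, amber/yellow and vial at wrist view (112,262), (150,270) and (190,265). Both orange picks closed on nothing, and the jar (475,180) and white/black bottle (422,173) still stand. I re-measure them from this view.

Run:
```python
from h import *
ctrl.open()
print(ctrl.current_position(),ctrl.current_clock())
c=cal("wrist")
for n,u,v,z in [("wb",425,174,77),("jar2",477,181,61),("teal",358,204,61),("ab",527,217,77),("green",524,152,61),("oj",441,252,4),("wy",233,181,77)]: print(n,onz(c,u,v,z).round(1))
R=pickrot();print(R,ctrl.ik((560,-302,160),R),ctrl.ik((560,-302,28),R))
ctrl.goto((520,-250,250),down(0));ctrl.dwell(.4);c=cal("wrist");im=ctrl.grab_frame("wrist");print(ctrl.current_position())
for n,p in [("wb",(571,-211,77)),("jar2",(560,-302,61))]: print(n,proj(c,p).round())
cv2.imwrite("pics/r1.png",im[:,:,::-1])
```

```text
[560.01192179 -39.9817878  260.02450401] 38.65
wb [ 572. -209.]
jar2 [ 562.6 -298. ]
teal [ 529.4 -131.6]
ab [ 517.  -392.4]
green [ 607.9 -378.5]
oj [ 433.2 -291.9]
wy [561.4  15.8]
[0.         0.70710678 0.70710678 0.        ] [-5.48044319e-01  1.84945233e-01  1.20390932e+00 -4.44089210e-16
  1.75273810e+00 -5.48044319e-01] [-5.48044319e-01  2.22149814e-01  1.39638919e+00 -4.44089210e-16
  1.52305365e+00 -5.48044319e-01]
[ 520.22914637 -249.47069596  250.05380456]
wb [247. 138.]
jar2 [330. 147.]
```

View pics/r1.png

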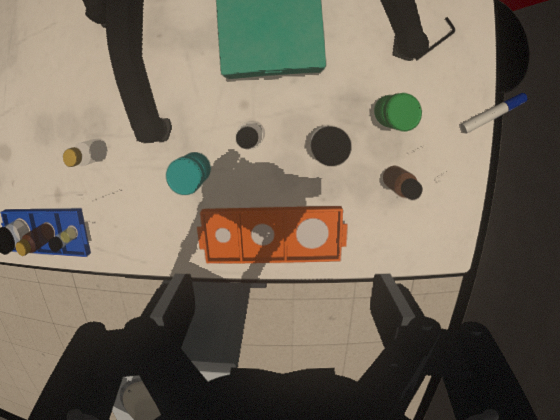

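The measured positions still agree: the projections (247,138) and (330,147) fall on the caps. So I repeat the approach stepwise to see where the fingers really go.

Run:
```python
from h import *
R=pickrot()
ctrl.goto((561,-301,160),R);ctrl.dwell(.3)
print(ctrl.current_position(),ctrl.current_q().round(3) if hasattr(ctrl.current_q(),'round') else ctrl.current_q(),ctrl.current_ee_rot(),ctrl.current_grip_width())
ctrl.move_l((561,-301,80),v=100);ctrl.dwell(.2);print(ctrl.current_position(),ctrl.current_force())
c=cal("wrist");print(proj(c,(561,-301,61)))
a=cv2.resize(ctrl.grab_frame("wrist")[:,:,::-1],(400,300));b=cv2.resize(ctrl.grab_frame("side")[180:330,230:430,::-1],(400,300))
cv2.imwrite("pics/r2.png",np.hstack([a,b]))
```

```text
[ 561.06025775 -300.9741295   160.26937667] [-0.546  0.186  1.203  0.     1.753 -0.546] [1.98437962e-04 7.07159840e-01 7.07053688e-01 6.32102470e-05] 85.85670987878264
[ 561.40973374 -301.26415202   81.05196247] [0.14616454 0.61708234 0.73491061]
[280.89582399 239.68783311]
```

View pics/r2.png

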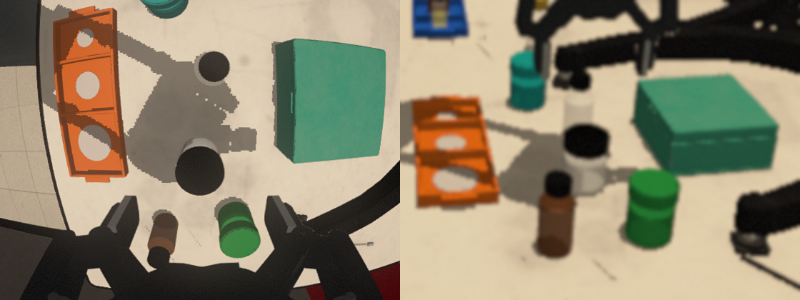

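Run:
```python
from h import *
c=cal("wrist");s=cal("side");p=ctrl.current_position()
print(proj(c,p),proj(c,(561,-301,61)))
f=lambda q:((proj(s,q)-[230,180])*2+[400,0]).round()
print("tcp",f(p),"fingers",f((p[0]-43,p[1],p[2]+13)),f((p[0]+43,p[1],p[2]+13)),"jar top",f((561,-301,61)),"jar foot",f((561,-301,0)))
```

```text
[281.54650378 253.67449668] [281.19896048 240.11631254]
tcp [590. 112.] fingers [546. 102.] [634.  99.] jar top [588. 130.] jar foot [584. 182.]
```

Run:
```python
from h import *
ctrl.move_l((561,-301,28),v=80);ctrl.dwell(.3);print(ctrl.current_position(),ctrl.current_force(),ctrl.current_grip_width())
a=cv2.resize(ctrl.grab_frame("wrist")[:,:,::-1],(400,300));b=cv2.resize(ctrl.grab_frame("side")[180:330,230:430,::-1],(400,300))
cv2.imwrite("pics/r3.png",np.hstack([a,b]))
```

```text
[ 561.26356922 -301.15388465   28.61091748] [-1.12678445 -0.05707036 -0.49610796] 85.23677816307898
```

View pics/r3.png

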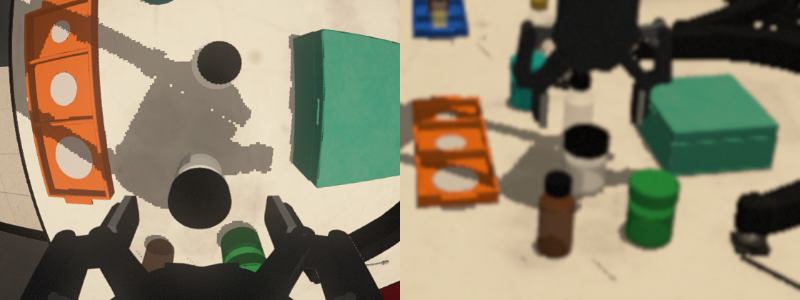

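The side view shows the open fingertips level with the jar's cap top, at crop (540,125) and (640,125) against the cap at (587,130), so they sit higher than intended. I go lower, grasp, and look before lifting.

Run:
```python
from h import *
s=cal("side")
f=lambda q:((proj(s,q)-[230,180])*2+[400,0]).round()
print([f((561+d,-301,z)) for d in(-43,43) for z in (41,61)])
ctrl.move_l((561,-301,20),v=60);ctrl.grasp(35);ctrl.dwell(.5);print(ctrl.current_position(),ctrl.current_force(),ctrl.current_grip_width(),ctrl.current_grasp_force())
a=cv2.resize(ctrl.grab_frame("wrist")[:,:,::-1],(400,300));b=cv2.resize(ctrl.grab_frame("side")[180:330,230:430,::-1],(400,300))
cv2.imwrite("pics/r4.png",np.hstack([a,b]))
```

```text
[array([543., 149.]), array([544., 131.]), array([629., 146.]), array([631., 128.])]
[ 561.19277079 -301.2005158    20.47832809] [-1.0644682  -0.48222705  4.97482401] 43.72202019254323 35.89329957962036
```

View pics/r4.png

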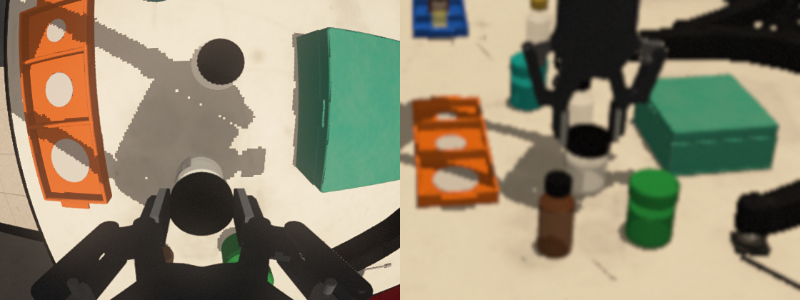

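The cap is held now (43.7 mm, 36 N), so the first try had slipped off the cap's rim. I carry on with this jar and then the bottle, opening before the descent and gripping lower.

Run:
```python
from h import *
d=(433,-290.5)
ctrl.move_l((561,-301,TR),v=100);print(ctrl.current_grip_width(),ctrl.current_force())
if ctrl.current_grip_width()>35:
    ctrl.move_l((*d,TR),v=150);ctrl.move_l((*d,40),v=120);ctrl.move_l((*d,25.2),v=30);ctrl.dwell(.2);print(ctrl.current_force());ctrl.open();ctrl.dwell(.3);ctrl.move_l((*d,TR),v=120)
    print(ctrl.current_clock(),ctrl.current_grip_width())
    kit("wb",(571.5,-210),(432,-221.5),19,35)
    ctrl.move_l((520,-60,260),rot=down(0),v=250)
a,b=ctrl.grab_frame("scene")[150:320,110:370,::-1],ctrl.grab_frame("side")[150:320,200:400,::-1]
cv2.imwrite("pics/f1.png",np.hstack([cv2.resize(a,(440,288)),cv2.resize(b,(340,288))]))
cv2.imwrite("pics/f2.png",ctrl.grab_frame("wrist")[:,:,::-1]);print(ctrl.current_clock())
```

```text
43.41017932669248 [ 0.4167386  -0.13064266 -0.77619131]
[-0.18554992 -0.11480879 -0.49282506]
52.1167 84.65349430791483
wb w 30.7 31.1 gf 34.628711342811584 F [-0.05  0.78 -0.88]
 placed F [ 0.04 -0.2   0.16]
 t 59.9667
61.8333
```

View pics/f1.png

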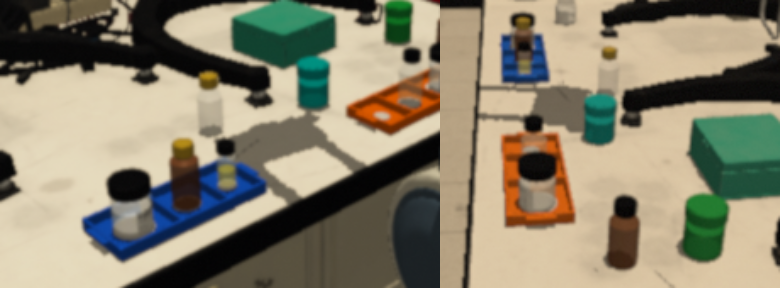

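View pics/f2.png

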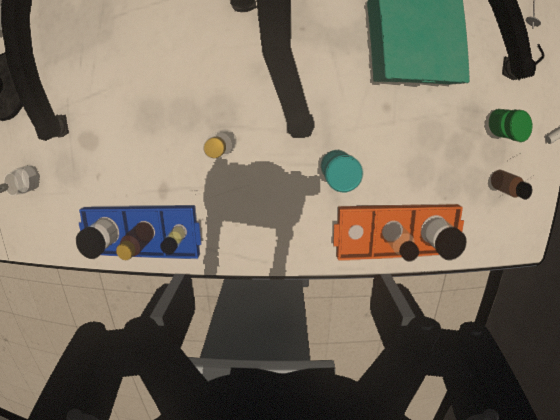

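Both kits stand upright. The wrist view shows the blue tray's jar, amber/yellow and vial at (97,240), (135,240) and (175,238), and the orange tray's white/black bottle and jar at (405,245) and (443,238). The white/yellow (214,146) and amber/black (515,187) bottles are where they were, so I hand in.

```bash
python3 -c "
from rig import ctrl
print(ctrl.finish_job())"
```

```text
the job is handed in; nothing more can be done
None
```

Both kits are made up, with every item upright in its own compartment and the other two bottles left alone, and I handed the job in at about 62 s; one jar and the white bottle needed a second try after the first grasps missed, and no verdict came back.

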